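# Open the water filter's cap of unknown thread hand

## Task

A food tin has been left standing on the blue cap of the counter-top water filter. Stand the tin upright on the round cork trivet and let go of it; then open the filter: its cap has a short coarse thread that may be left-handed or right-handed (nothing shows which), so try it both ways, turn it about 55 degrees the way that it gives until it is free, and lift it straight off. Finish while still holding the cap in the gripper, level and motionless above the filter, at least 5 cm higher than it sat; do not put it down or let it go, do not tip the tin over, and do not knock the cup or the kitchen timer away.

Things in the scene. Friction and masses are not known exactly. Their poses are not given: they have to be found in the camera images.
- filter: the water filter: white round pot 90 mm wide on a steel flange 112 mm wide, screwed to the worktop; stands on the left or the right. Origin at the centre of its underside, on the worktop, z up. White shoulder 42 mm above the worktop, 40 mm wide neck above that; two grey hose stubs stick out towards its own +x, below 40 mm
- seat (a point): fixed point on the filter's axis, 78 mm above the worktop: centre of the cap while seated. One way (left or right, drawn at random) the tight cap stops hard after about 5 degrees; the other way it turns easily (under 0.2 N m), is free to lift from 40 degrees on (aim at 55) and stops hard at about 71. Until free it can be raised only 1 to 2 mm
- cap_center (a point): centre (halfway up) of the blue ribbed screw cap: round, 60 mm in diameter, 42 mm high, about 80 g; flat top 21 mm above this point, lower rim 21 mm below it and 15 mm clear of the pot's shoulder. z up along its axis; x points away from the white mark on its top. Tight at the start, its axes those of the filter within 0.03 rad
- tin_center (a point): centre (halfway up) of the food tin with a red and cream paper label, a solid upright cylinder 57 mm in diameter and 72 mm high, 0.13 to 0.25 kg, which at the start stands on the flat top of the cap (its centre up to 4 mm off the cap's axis); z up along its axis
- trivet_top (a point): centre of the top face of the round cork trivet, 130 mm in diameter, 8 mm thick, fixed on the worktop; this point is 8 mm above the worktop. It stands on the left or on the right, beside the filter
- cup_center (a point): centre of the white espresso cup, 64 mm wide with a handle, 50 mm high; it stands loose behind the work and must stay
- timer_center (a point): centre of the white egg-shaped kitchen timer, 60 mm wide and 54 mm high; it stands loose behind the work and must stay

How it is judged:
By the outcome, as a careful person would: the job done as asked, in the order asked, and still so for the second after the job is handed in, while the arm keeps its last pose, push and grip.
It also fails if it takes over 48 s, if anything falls off the work surface, if the arm or the gripper's body presses on something with over 40 N, if the wrist force passes 120 N, or if a joint passes its speed limit or range.

## Robot

A 6-joint arm with a two-finger parallel gripper is mounted at the origin on a cart in front of the work surface, level with it; the furniture and walls round the work are solid. World frame = base frame: x ahead of the robot, y to its left, z up, the work surface at z = 0. Lengths are in m, angles in rad, forces in N, time in s.
With the tool pointing down it reaches from about 0.35 to 0.95 m from the base axis. Payload 17.4 kg.
Tool frame: the origin (TCP) lies at the very end of the fingers, on their centre line; the grasp point (between the pads) lies 19 mm behind it; z points along the fingers, y is the line along which they close (so a half turn about z gives the same grasp; the last joint's range is limited). The gripper opens to 93 mm and grips with 3 to 60 N. Pads are 15 mm wide; open, the fingers measure 128 mm over their backs; the gripper's body (75 mm by 188 mm) begins 65 mm behind the grasp point.
Start: joints at [-1.276, 0.116, 1.442, -0, 1.584, -0.038], TCP at [0.221, -0.638, 0.219] pointing down, gripper open.
Joint ranges: [-2.83, 2.83], [-0.83, 2.19], [0.07, 2.5], [-1.14, 4.28], [0.01, 3], [-2.97, 2.97]. Speed limits (rad/s): [1.89, 1.89, 2.22, 3.14, 3.14, 3.14].

## Interface

Orientations are given as a 3x3 rotation matrix whose columns are the frame's x, y, z axes.
In Python, from workcell import monitor, cams, bot gives the robot as it stands. The module is installed in compiled form; this text tells all that it offers.
- The arm moves only by the shell command python3 -m handwheel 'ROWS' [FORCE]. ROWS is JSON, a list of rows, each an object with "twist": the turn, a rotation vector about the tool's x, y, z as a fraction of full scale, a list of three; "delta_pos": the shift along the tool's x, y, z as a fraction of full scale, a list of three; "grip": the opening, from 0 (shut) to 1 (fully open). A call has 1 to 10 rows; each row is the pose to reach, as a shift and turn from the pose commanded when the call began, along the tool's axes at that moment; what a row does not reach only later rows make up. Full scale, the value 1, is 200 mm for a shift and 120 degrees for a turn. A row lasts 1/8 s, in which the tool goes at most 62.5 mm and 10.7 degrees, less where a joint would pass 70% of its speed; a pose out of reach is approached as far as the arm can. A call with a number of a shift or a turn outside -1 to 1 is refused whole. A call with a gripper value outside its range is refused whole. The fingers move at their own pace and stop on an object; FORCE is the grip in N (left out, the last holds). Time passes only in rows, so rows that repeat a pose let the fingers close. It gives the time, the measured TCP pose, the force, the opening and the grip force at its end, in the units of the state.
- monitor.get_obs(): the state, without advancing time (a new reading comes with each control period).
- cams.capture(name): name is "scene" or "top" or "wrist"; returns (picture, depth): 400x640x3 uint8, red, green, blue; 400x640 float32, m along the optical axis (not along the pixel's ray), 0 where there is no reading.
- cams.camera_params(name): a dict with "camera_matrix" (3x3 intrinsics, pixels), "origin" and "rotation" of the camera in the world. Camera axes: x right, y up, looking along -z (the intrinsics and any distortion apply to the point x, -y, -z); pixel columns grow to the right and rows downward; lengths in m; the calibration is good to about 2 mm. A picture is of the moment at which its call begins: read the wrist's pose just before it. camera_params takes no time and is no camera call; for the wrist camera it gives the pose at the moment of the call.
- bot.finish_job(): hands the job in; it is judged then, once.
The state is a dict: "clock": time; "qpos": joint angles; "joint_velocities": joint speeds; "joint_torque": joint torques, N m; "tool_pos": TCP position; "eef_rot": TCP orientation; "wrist_force": force on the tool from outside, world axes, zero at the start; "moment": the same for the moment, N m; "grip_width": finger opening in m; "grip_force": force on a finger pad.
Only numpy, scipy, OpenCV 4.12 (cv2) and the standard library are available. Lean on these libraries where they do the work, as an engineer would, in place of code of your own. Each camera call takes 0.05 s, during which the arm holds its last target. There are 200 camera calls.

## Working session

There is one attempt and no reset: what is moved stays moved. The work goes in short steps, Python scripts to look and compute and a shell command to move; the robot and the scene stay as the last step left them, time stands still between calls to the robot, and variables do not carry over. Pictures are saved under pics/ and viewed, at most 10 in all, crops included, and the job is handed in when it is done.

```bash
mkdir -p pics && python3 - <<'E'
from workcell import monitor, cams, bot
import cv2,numpy as np
o=monitor.get_obs()
print(o['clock'],o['tool_pos'],np.round(o['eef_rot'],3),o['grip_width'])
for n in ['scene','top']:
    p,d=cams.capture(n); cv2.imwrite(f'pics/{n}0.png',p[:,:,::-1]); np.save(f'pics/{n}0.npy',d)
    c=cams.camera_params(n); print(n,c)
E
```

```text
0.0 [ 0.22044275 -0.63776525  0.21790162] [[ 0.945  0.327 -0.   ]
 [ 0.327 -0.945  0.001]
 [ 0.    -0.001 -1.   ]] 0.09295705419697547
scene {'camera_matrix': array([[498.68621425,   0.        , 315.21425534],
       [  0.        , 498.68621425, 191.25569681],
       [  0.        ,   0.        ,   1.        ]]), 'origin': array([-0.09536877,  0.58374434,  0.61342701]), 'rotation': array([[-5.83265393e-01,  4.22432464e-01, -6.93795571e-01],
       [-8.12281367e-01, -3.04045184e-01,  4.97750446e-01],
       [-6.79254474e-04,  8.53877825e-01,  5.20473053e-01]])}
top {'camera_matrix': array([[425.05888035,   0.        , 320.76927562],
       [  0.        , 425.05888035, 193.53068979],
       [  0.        ,   0.        ,   1.        ]]), 'origin': array([0.47219151, 0.0913519 , 0.99702755]), 'rotation': array([[-0.00861125,  0.99438904, -0.10543381],
       [-0.9994554 , -0.01191777, -0.03077133],
       [-0.03185521,  0.10511141,  0.99395012]])}
```

```bash
python3 -c "
import cv2,numpy as np
a=cv2.imread('pics/scene0.png');b=cv2.imread('pics/top0.png')
cv2.imwrite('pics/both0.png',np.vstack([cv2.resize(a,(480,300)),cv2.resize(b,(480,300))]))"
```

```text
(no output)
```

View pics/top0.png

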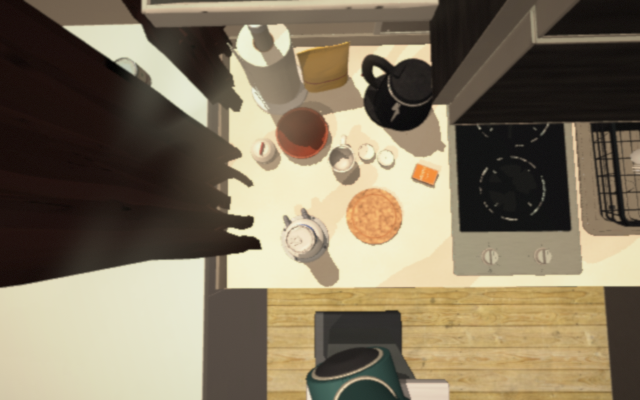

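View pics/scene0.png

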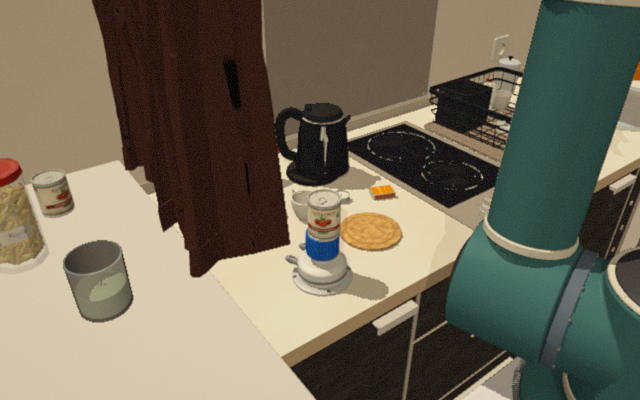

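The top view shows the tin on the filter at about (300,238), the trivet at (375,216), the cup at (343,160) and the timer at (263,151). Hanging dark furniture sits on the left, ending at column ~260. The scene view agrees, with the red label tin on the blue cap. Next I'll measure these positions.

```bash
cat > h.py <<'E'
import numpy as np
def cloud(d,c):
    K=c['camera_matrix']; v,u=np.mgrid[:d.shape[0],:d.shape[1]]
    X=np.stack([(u-K[0,2])/K[0,0]*d,-(v-K[1,2])/K[1,1]*d,-d],-1)
    P=X@c['rotation'].T+c['origin']; P[d==0]=np.nan
    return P
def circ(p):
    from scipy.optimize import least_squares
    import cv2
    h=cv2.convexHull((p*1000).astype(np.float32))[:,0]/1000
    A=np.c_[2*h,np.ones(len(h))]; s=np.linalg.lstsq(A,(h**2).sum(1),rcond=None)[0]
    return s[:2],np.sqrt(s[2]+s[:2]@s[:2])
E
python3 - <<'E'
from workcell import cams
import numpy as np,cv2
from h import *
for n in ['top','scene']:
    P=cloud(np.load(f'pics/{n}0.npy'),cams.camera_params(n)); I=cv2.imread(f'pics/{n}0.png')
    if n=='top':
        for px in [(298,238),(303,224),(322,238),(375,216),(240,240),(250,215),(240,160),(150,200),(343,160),(263,151),(425,173)]: print(px,P[px[1],px[0]].round(3))
    R=P[...,0];m=(P[...,2]>.16)&(P[...,2]<.19)&(R>.25)&(R<.5)&(P[...,1]<.25)&(P[...,1]>0)
    q=P[m]; t=np.median(q[:,2][q[:,2]>.165]); q=q[abs(q[:,2]-t)<.006]; print(n,'tin',circ(q[:,:2]),t,len(q), (q[:,:2].min(0)+q[:,:2].max(0))/2)
    hsv=cv2.cvtColor(I,cv2.COLOR_BGR2HSV)
    m=(hsv[...,0]>5)&(hsv[...,0]<20)&(hsv[...,1]>120)&(abs(P[...,2]-.008)<.008)&(abs(P[...,1]+.04)<.12)&(R<.55)&(R>.25)
    m=cv2.morphologyEx(m.astype(np.uint8),cv2.MORPH_OPEN,np.ones((5,5)))>0
    q=P[m]; print('trivet',circ(q[:,:2]),np.median(q[:,2]),len(q),(q[:,:2].min(0)+q[:,:2].max(0))/2)
    m=(hsv[...,0]>100)&(hsv[...,0]<125)&(hsv[...,1]>150)&(P[...,2]>.05)&(P[...,2]<.1)&(R<.5)&(P[...,1]>0)&(P[...,1]<.25)
    q=P[m]; print('cap',len(q), q.min(0) if len(q) else'',q.max(0) if len(q) else'')
    m=(P[...,2]>.003)&(P[...,2]<.06)&(R>.2)&(R<.55)&(P[...,1]>0.05)&(P[...,1]<.2)
    q=P[m]; m2=q[q[:,2]>.03]; print('pot',circ(m2[:,:2]), circ(q[:,:2]))
    f=P[(P[...,2]>.06)&(P[...,1]>.2)&(P[...,0]>.15)&(P[...,0]<.65)]; print('furn',f.min(0),f.max(0)) if len(f) else 0
E
```

```text
(298, 238) [0.474 0.162 0.169]
(303, 224) [0.503 0.157 0.097]
(322, 238) [0.474 0.119 0.041]
(375, 216) [ 0.523 -0.003  0.009]
(240, 240) [0.471 0.256 0.257]
(250, 215) [0.529 0.29  0.   ]
(240, 160) [0.661 0.315 0.002]
(150, 200) [0.518 0.304 0.513]
(343, 160) [0.656 0.069 0.007]
(263, 151) [0.673 0.253 0.043]
(425, 173) [ 0.621 -0.12   0.015]
top tin (array([0.34262401, 0.14141974]), np.float64(0.1559149150009497)) 0.16885734346904258 785 [0.37449148 0.12496336]
trivet (array([ 5.22985328e-01, -4.96843735e-04]), np.float64(0.062371126345556395)) 0.008905284737235897 1762 [ 5.05424116e-01 -3.51989549e-04]
cap 0  
pot (array([0.48373319, 0.16469974]), np.float64(0.05103664200439726)) (array([0.45751925, 0.11993077]), np.float64(0.10722315180306617))
furn [0.15000471 0.24143478 0.06988409] [0.64998153 0.80422502 0.76994464]
scene tin (array([0.46718711, 0.19274354]), np.float64(0.05411513535888684)) 0.16744433582830864 635 [0.4707507  0.18980212]
trivet (array([0.51526605, 0.0019635 ]), np.float64(0.059498722339751356)) 0.007548512605432656 1470 [0.50390213 0.00137446]
cap 569 [0.44077933 0.14652155 0.05616155] [0.48758067 0.19195507 0.09993241]
pot (array([0.48306358, 0.16287345]), np.float64(0.05272355634756613)) (array([0.49435889, 0.12801864]), np.float64(0.08377533921278571))
furn [0.20901192 0.24043798 0.09501569] [0.64995674 0.66741588 0.50785445]
```

```bash
python3 - <<'E'
from workcell import cams
import numpy as np,cv2
from h import *
for n in ['top','scene']:
    P=cloud(np.load(f'pics/{n}0.npy'),cams.camera_params(n)); I=cv2.imread(f'pics/{n}0.png'); hsv=cv2.cvtColor(I,cv2.COLOR_BGR2HSV)
    X,Y,Z=P[...,0],P[...,1],P[...,2]; near=np.hypot(X-.475,Y-.161)<.075
    q=P[near&(Z>.16)&(Z<.18)]; print(n,'tintop',circ(q[:,:2]),np.median(q[:,2]),len(q))
    if n=='scene':
        from scipy.optimize import least_squares
        for nm,lo,hi,r in [('tin',.105,.16,.0285),('cap',.062,.096,.03),('pot',.012,.036,.045)]:
            q=P[near&(Z>lo)&(Z<hi)]; 
            if nm=='pot': q=q[q[:,0]<.46]
            s=least_squares(lambda c:np.hypot(q[:,0]-c[0],q[:,1]-c[1])-r,[.475,.161],loss='soft_l1',f_scale=.002); print(nm,s.x,len(q),np.median(abs(s.fun)))
    m=(hsv[...,0]>5)&(hsv[...,0]<22)&(hsv[...,1]>90)&(np.hypot(X-.523,Y)<.08)&(Z>.003)&(Z<.02)
    q=P[m]; print('trivet',circ(q[:,:2]),np.median(q[:,2]))
    q=P[(np.hypot(X-.475,Y-.161)<.065)&(Z>.03)&(Z<.06)]; print('shoulder',circ(q[:,:2]))
    q=P[(X>.3)&(X<.66)&(Y>.2)&(Y<.3)&(Z>.02)]
    for lo in np.arange(.02,.75,.1):
        w=q[(q[:,2]>lo)&(q[:,2]<lo+.1)]; 
        for xl in (.3,.42,.54):
            v=w[(w[:,0]>xl)&(w[:,0]<xl+.12)]
            if len(v)>3: print('furn z',round(lo,2),'x',xl,'ymin',np.percentile(v[:,1],2).round(3),len(v))
    # hoses
    q=P[(X>.515)&(X<.58)&(abs(Y-.161)<.06)&(Z>.008)&(Z<.05)]; print('hose mean',q.mean(0),len(q))
b=cv2.imread('pics/top0.png')[195:275,255:355]; cv2.imwrite('pics/crop1.png',cv2.resize(b,None,fx=7,fy=7,interpolation=cv2.INTER_CUBIC)[:560])
E
```

```text
top tintop (array([0.47207936, 0.15950158]), np.float64(0.027974347765307196)) 0.16855035379302014 674
trivet (array([5.24286202e-01, 3.43445610e-04]), np.float64(0.06419806248929714)) 0.008853355286263631
shoulder (array([0.484622  , 0.16587806]), np.float64(0.051891890813630145))
furn z 0.02 x 0.42 ymin 0.2 59
furn z 0.02 x 0.54 ymin 0.237 91
furn z 0.12 x 0.42 ymin 0.243 378
furn z 0.12 x 0.54 ymin 0.259 282
furn z 0.22 x 0.42 ymin 0.25 515
furn z 0.22 x 0.54 ymin 0.263 409
furn z 0.32 x 0.42 ymin 0.257 839
furn z 0.32 x 0.54 ymin 0.276 610
furn z 0.42 x 0.42 ymin 0.263 1316
furn z 0.42 x 0.54 ymin 0.277 924
furn z 0.52 x 0.42 ymin 0.267 1899
furn z 0.52 x 0.54 ymin 0.276 1153
furn z 0.62 x 0.42 ymin 0.27 3898
furn z 0.62 x 0.54 ymin 0.279 1886
furn z 0.72 x 0.42 ymin 0.273 3155
furn z 0.72 x 0.54 ymin 0.283 1388
hose mean [0.52472799 0.16798158 0.02896803] 127
scene tintop (array([0.47113207, 0.15922169]), np.float64(0.028953276016253287)) 0.16705412862763208 635
tin [0.47211041 0.15873714] 880 0.0006528143171199274
cap [0.47342139 0.16042461] 535 0.0006027357220071763
pot [0.47362941 0.16055306] 446 0.0008389839327120237
trivet (array([5.23043060e-01, 3.21183131e-04]), np.float64(0.06493923169082934)) 0.007556782107960847
shoulder (array([0.48392164, 0.16393041]), np.float64(0.053678011793541355))
furn z 0.02 x 0.42 ymin 0.2 240
furn z 0.12 x 0.42 ymin 0.245 1912
furn z 0.22 x 0.42 ymin 0.253 2010
furn z 0.32 x 0.42 ymin 0.261 1998
furn z 0.42 x 0.42 ymin 0.273 1630
hose mean [0.52712464 0.17857139 0.0314551 ] 72
```

View pics/crop1.png

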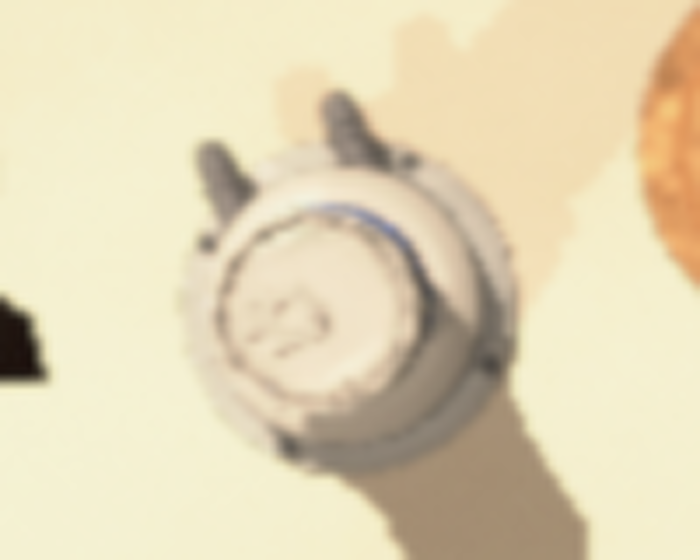

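The crop shows the tin's top centred near crop (320,312), with a sliver of blue cap to its upper right. The hoses point up and slightly left, and the dark furniture ends at the left edge. Axis ≈ (0.4735, 0.1605), tin ≈ (0.472, 0.159), trivet ≈ (0.5235, 0.000), and furniture from y ≈ 0.243. So the fingers need to close along world x.

```bash
python3 -m handwheel '[{"twist":[0,0,-0.591],"delta_pos":[0.94,-0.73,0],"grip":1},{"twist":[0,0,-0.591],"delta_pos":[0.94,-0.73,0],"grip":1},{"twist":[0,0,-0.591],"delta_pos":[0.94,-0.73,0],"grip":1},{"twist":[0,0,-0.591],"delta_pos":[0.94,-0.73,0],"grip":1},{"twist":[0,0,-0.591],"delta_pos":[0.94,-0.73,0],"grip":1},{"twist":[0,0,-0.591],"delta_pos":[0.94,-0.73,0],"grip":1},{"twist":[0,0,-0.591],"delta_pos":[0.94,-0.73,0],"grip":1},{"twist":[0,0,-0.591],"delta_pos":[0.94,-0.73,0],"grip":1}]'
```

```text
clock: 1.1
tool_pos: [0.3505, -0.4384, 0.2184]
eef_rot: [[0.001, 1.0, -0.0], [1.0, -0.001, 0.0], [0.0, -0.0, -1.0]]
wrist_force: [-0.4, -0.1, 0.2]
grip_width: 0.0928
grip_force: 0.0
```

```bash
R1='{"twist":[0,0,0]}'; python3 -m handwheel '[{"twist":[0,0,0],"delta_pos":[1,0.3,0],"grip":1},{"twist":[0,0,0],"delta_pos":[1,0.3,0],"grip":1},{"twist":[0,0,0],"delta_pos":[1,0.3,0],"grip":1},{"twist":[0,0,0],"delta_pos":[1,0.3,0],"grip":1}]' && python3 -m handwheel '[{"twist":[0,0,0],"delta_pos":[1,0.3,0],"grip":1},{"twist":[0,0,0],"delta_pos":[1,0.3,0],"grip":1},{"twist":[0,0,0],"delta_pos":[1,0.3,0],"grip":1},{"twist":[0,0,0],"delta_pos":[1,0.3,0],"grip":1}]' && python3 -m handwheel '[{"twist":[0,0,0],"delta_pos":[0.5,0,0],"grip":1},{"twist":[0,0,0],"delta_pos":[0.5,0,0],"grip":1},{"twist":[0,0,0],"delta_pos":[0.5,0,0],"grip":1},{"twist":[0,0,0],"delta_pos":[0.5,0,0],"grip":1}]'
```

```text
clock: 1.6
tool_pos: [0.411, -0.236, 0.2188]
eef_rot: [[0.001, 1.0, 0.001], [1.0, -0.001, 0.0], [0.0, 0.001, -1.0]]
wrist_force: [-0.4, 0.3, -0.2]
grip_width: 0.093
grip_force: 0.0
clock: 2.1
tool_pos: [0.4709, -0.0358, 0.2186]
eef_rot: [[0.001, 1.0, 0.0], [1.0, -0.001, 0.0], [0.0, 0.0, -1.0]]
wrist_force: [-0.1, -0.7, -0.0]
grip_width: 0.0929
grip_force: 0.0
clock: 2.6
tool_pos: [0.4706, 0.061, 0.2186]
eef_rot: [[0.002, 1.0, -0.0], [1.0, -0.002, -0.0], [-0.0, -0.0, -1.0]]
wrist_force: [-0.3, -0.2, 1.1]
grip_width: 0.0929
grip_force: 0.0
```

```bash
python3 -m handwheel '[{"twist":[0,0,0],"delta_pos":[0.25,0.005,0],"grip":1},{"twist":[0,0,0],"delta_pos":[0.49,0.007,0],"grip":1},{"twist":[0,0,0],"delta_pos":[0.49,0.007,0],"grip":1},{"twist":[0,0,0],"delta_pos":[0.49,0.007,0.1],"grip":1},{"twist":[0,0,0],"delta_pos":[0.49,0.007,0.2],"grip":1},{"twist":[0,0,0],"delta_pos":[0.49,0.007,0.3],"grip":1},{"twist":[0,0,0],"delta_pos":[0.49,0.007,0.4],"grip":1},{"twist":[0,0,0],"delta_pos":[0.49,0.007,0.5],"grip":1},{"twist":[0,0,0],"delta_pos":[0.49,0.007,0.5],"grip":1}]'
python3 - <<'E'
from workcell import cams
import cv2,numpy as np
a=cams.capture('scene')[0][120:320,220:440]; b=cams.capture('wrist')[0]
cv2.imwrite('pics/g1.png',np.vstack([cv2.resize(a,(440,400),interpolation=cv2.INTER_CUBIC)[:,:,::-1],cv2.resize(b,(440,200))[:,:,::-1]])[:600])
E
```

```text
clock: 3.72
tool_pos: [0.4713, 0.1592, 0.1168]
eef_rot: [[0.0, 1.0, -0.003], [1.0, -0.0, -0.001], [-0.001, -0.003, -1.0]]
wrist_force: [0.2, 0.3, -0.2]
grip_width: 0.0926
grip_force: 0.0
```

View pics/g1.png

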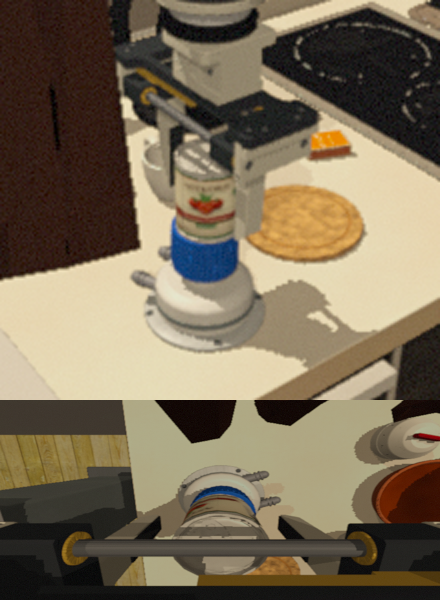

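The fingers straddle the tin (tin at about (207,190), one finger on each side at x≈175 and x≈250) and stay well clear of the furniture on the left. I'll close on the tin and then lift it.

```bash
python3 -m handwheel '[{"twist":[0,0,0],"delta_pos":[0,0,0],"grip":0.55},{"twist":[0,0,0],"delta_pos":[0,0,0],"grip":0.5},{"twist":[0,0,0],"delta_pos":[0,0,0],"grip":0.4},{"twist":[0,0,0],"delta_pos":[0,0,0],"grip":0.4},{"twist":[0,0,0],"delta_pos":[0,0,0],"grip":0.4},{"twist":[0,0,0],"delta_pos":[0,0,0],"grip":0.4}]' 25
```

```text
clock: 4.58
tool_pos: [0.472, 0.1594, 0.1188]
eef_rot: [[0.0, 1.0, 0.0], [1.0, -0.0, 0.0], [0.0, 0.0, -1.0]]
wrist_force: [-0.4, -0.5, 1.4]
grip_width: 0.0571
grip_force: 25.0
```

```bash
python3 -m handwheel '[{"twist":[0,0,0],"delta_pos":[0,0,-0.1],"grip":0.4},{"twist":[0,0,0],"delta_pos":[0,0,-0.2],"grip":0.4},{"twist":[0,0,0],"delta_pos":[-0.1,0.03,-0.2],"grip":0.4},{"twist":[0,0,0],"delta_pos":[-0.25,0.08,-0.2],"grip":0.4},{"twist":[0,0,0],"delta_pos":[-0.4,0.13,-0.2],"grip":0.4},{"twist":[0,0,0],"delta_pos":[-0.55,0.18,-0.2],"grip":0.4},{"twist":[0,0,0],"delta_pos":[-0.7,0.23,-0.2],"grip":0.4},{"twist":[0,0,0],"delta_pos":[-0.797,0.258,-0.15],"grip":0.4},{"twist":[0,0,0],"delta_pos":[-0.797,0.258,0],"grip":0.4},{"twist":[0,0,0],"delta_pos":[-0.797,0.258,0.1],"grip":0.4}]' && python3 -m handwheel '[{"twist":[0,0,0],"delta_pos":[0,0,0.1],"grip":0.4},{"twist":[0,0,0],"delta_pos":[0,0,0.2],"grip":0.4},{"twist":[0,0,0],"delta_pos":[0,0,0.29],"grip":0.4},{"twist":[0,0,0],"delta_pos":[0,0,0.32],"grip":0.4},{"twist":[0,0,0],"delta_pos":[0,0,0.335],"grip":0.4},{"twist":[0,0,0],"delta_pos":[0,0,0.345],"grip":0.4},{"twist":[0,0,0],"delta_pos":[0,0,0.345],"grip":0.4}]'
```

```text
clock: 5.82
tool_pos: [0.5232, -0.0, 0.0973]
eef_rot: [[0.0, 1.0, -0.001], [1.0, -0.0, 0.0], [0.0, -0.001, -1.0]]
wrist_force: [-0.5, 0.4, -2.1]
grip_width: 0.057
grip_force: 25.0
clock: 6.7
tool_pos: [0.5238, -0.0, 0.03]
eef_rot: [[0.0, 1.0, 0.001], [1.0, -0.0, 0.0], [0.0, 0.001, -1.0]]
wrist_force: [-0.1, 0.4, -1.9]
grip_width: 0.0571
grip_force: 25.0
```

```bash
python3 -m handwheel '[{"twist":[0,0,0],"delta_pos":[0,0,0.004],"grip":0.4},{"twist":[0,0,0],"delta_pos":[0,0,0.007],"grip":0.4},{"twist":[0,0,0],"delta_pos":[0,0,0.007],"grip":0.4}]'
```

```text
clock: 7.08
tool_pos: [0.5236, 0.0, 0.0283]
eef_rot: [[0.0, 1.0, 0.0], [1.0, -0.0, 0.0], [0.0, 0.0, -1.0]]
wrist_force: [0.1, 0.6, -1.8]
grip_width: 0.0569
grip_force: 25.0
```

```bash
python3 -m handwheel '[{"twist":[0,0,0],"delta_pos":[0,0,0.003],"grip":0.4},{"twist":[0,0,0],"delta_pos":[0,0,0.003],"grip":0.4}]' && python3 -m handwheel '[{"twist":[0,0,0],"delta_pos":[0,0,0.003],"grip":0.4},{"twist":[0,0,0],"delta_pos":[0,0,0.003],"grip":0.4}]'
```

```text
clock: 7.32
tool_pos: [0.5236, -0.0, 0.0278]
eef_rot: [[0.0, 1.0, 0.0], [1.0, -0.0, -0.0], [-0.0, 0.0, -1.0]]
wrist_force: [-1.3, 0.5, 0.8]
grip_width: 0.0569
grip_force: 25.0
clock: 7.58
tool_pos: [0.5237, -0.0, 0.0278]
eef_rot: [[0.0, 1.0, 0.0], [1.0, -0.0, 0.0], [0.0, 0.0, -1.0]]
wrist_force: [-3.9, 0.5, 9.1]
grip_width: 0.057
grip_force: 25.0
```

The tin is in contact and its weight is on the trivet. Next: release and rise.

```bash
python3 -m handwheel '[{"twist":[0,0,0],"delta_pos":[0,0,-0.002],"grip":0.7},{"twist":[0,0,0],"delta_pos":[0,0,-0.002],"grip":0.85},{"twist":[0,0,0],"delta_pos":[0,0,-0.002],"grip":0.85},{"twist":[0,0,0],"delta_pos":[0,0,-0.002],"grip":0.85},{"twist":[0,0,0],"delta_pos":[0,0,-0.1],"grip":0.85},{"twist":[0,0,0],"delta_pos":[0,0,-0.25],"grip":1},{"twist":[0,0,0],"delta_pos":[0,0,-0.4],"grip":1},{"twist":[0,0,0],"delta_pos":[0,0,-0.6],"grip":1},{"twist":[0,0,0],"delta_pos":[0,0,-0.6],"grip":1}]'
python3 - <<'E'
from workcell import cams
import cv2,numpy as np
from h import *
from scipy.optimize import least_squares
p,d=cams.capture('scene'); P=cloud(d,cams.camera_params('scene')); cv2.imwrite('pics/s2.png',p[120:320,220:440,::-1].repeat(3,0).repeat(3,1)[:600])
X,Y,Z=P[...,0],P[...,1],P[...,2]
q=P[(np.hypot(X-.473,Y-.16)<.04)&(Z>.062)&(Z<.095)]
s=least_squares(lambda c:np.hypot(q[:,0]-c[0],q[:,1]-c[1])-.03,[.473,.16],loss='soft_l1',f_scale=.002); print('cap side',s.x)
q=P[(np.hypot(X-.473,Y-.16)<.05)&(abs(Z-.098)<.005)]; print('cap top',circ(q[:,:2]),np.median(q[:,2]),len(q))
q=P[(np.hypot(X-.523,Y)<.05)&(abs(Z-.079)<.004)]; print('tin top',circ(q[:,:2]),np.median(q[:,2]),len(q))
E
```

```text
clock: 8.7
tool_pos: [0.5249, -0.0, 0.1517]
eef_rot: [[0.0, 1.0, 0.006], [1.0, -0.0, -0.0], [-0.0, 0.006, -1.0]]
wrist_force: [0.7, 0.6, -1.1]
grip_width: 0.0927
grip_force: 0.0
cap side [0.47350446 0.16042312]
cap top (array([0.47235301, 0.16124928]), np.float64(0.030191685676091227)) 0.09799968159141725 604
tin top (array([ 5.22096522e-01, -3.20341225e-04]), np.float64(0.028764895069033576)) 0.07665321430790872 321
```

View pics/s2.png

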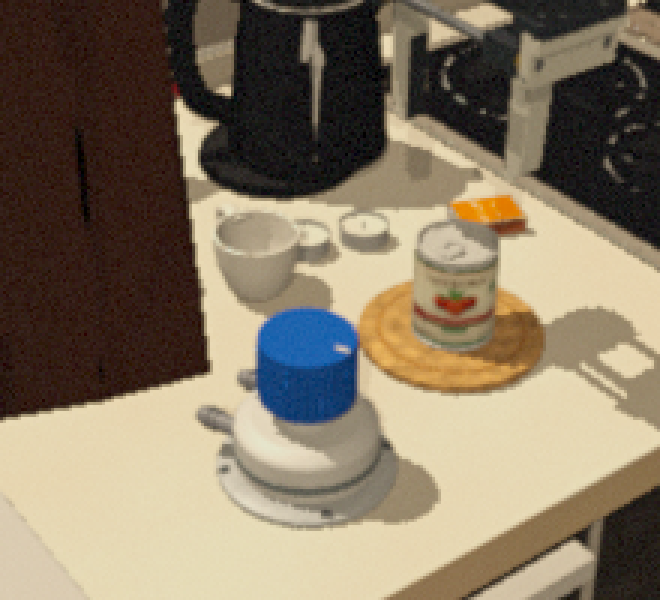

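The tin (crop (455,285)) stands upright on the trivet, and the cap (crop (308,365)) is bare with its mark at (342,350). The cup is untouched. Before turning near the furniture I'll check its profile.

```bash
python3 - <<'E'
from workcell import cams
import numpy as np
from h import *
for n in ['top','scene']:
    P=cloud(np.load(f'pics/{n}0.npy'),cams.camera_params(n)); q=P.reshape(-1,3)
    q=q[(q[:,2]>.06)&(q[:,2]<.5)&(q[:,1]>.22)&(q[:,1]<.5)]
    for x in np.arange(.3,.62,.02):
        v=q[(q[:,0]>=x)&(q[:,0]<x+.02)]
        print(n,round(x,2),len(v),[ (v[(v[:,2]>a)&(v[:,2]<b)][:,1].min().round(3) if ((v[:,2]>a)&(v[:,2]<b)).any() else None) for a,b in [(.06,.14),(.14,.25),(.25,.5)]])
E
```

```text
top 0.3 672 [np.float64(0.364), None, None]
top 0.32 677 [np.float64(0.364), None, None]
top 0.34 667 [np.float64(0.364), None, None]
top 0.36 629 [np.float64(0.364), None, None]
top 0.38 649 [np.float64(0.365), None, None]
top 0.4 667 [np.float64(0.364), None, None]
top 0.42 369 [np.float64(0.364), None, None]
top 0.44 551 [np.float64(0.241), np.float64(0.242), np.float64(0.25)]
top 0.46 1172 [np.float64(0.243), np.float64(0.245), np.float64(0.252)]
top 0.48 1290 [np.float64(0.262), np.float64(0.262), np.float64(0.262)]
top 0.5 717 [np.float64(0.256), np.float64(0.256), np.float64(0.258)]
top 0.52 937 [np.float64(0.305), np.float64(0.262), np.float64(0.295)]
top 0.54 1092 [np.float64(0.303), np.float64(0.304), np.float64(0.291)]
top 0.56 369 [np.float64(0.268), np.float64(0.265), np.float64(0.31)]
top 0.58 2417 [np.float64(0.259), np.float64(0.257), np.float64(0.265)]
top 0.6 54 [None, np.float64(0.271), np.float64(0.277)]
scene 0.3 1403 [np.float64(0.365), None, None]
scene 0.32 1330 [np.float64(0.365), None, None]
scene 0.34 1228 [np.float64(0.365), None, None]
scene 0.36 1174 [np.float64(0.365), None, None]
scene 0.38 1089 [np.float64(0.366), None, None]
scene 0.4 1018 [np.float64(0.366), None, None]
scene 0.42 967 [np.float64(0.366), None, None]
scene 0.44 5842 [np.float64(0.24), np.float64(0.242), np.float64(0.249)]
scene 0.46 17756 [np.float64(0.263), np.float64(0.262), np.float64(0.255)]
scene 0.48 4818 [np.float64(0.323), np.float64(0.321), np.float64(0.323)]
scene 0.5 660 [np.float64(0.389), np.float64(0.482), np.float64(0.367)]
scene 0.52 1460 [np.float64(0.382), np.float64(0.375), np.float64(0.366)]
scene 0.54 1580 [np.float64(0.374), np.float64(0.367), np.float64(0.367)]
scene 0.56 2410 [np.float64(0.374), np.float64(0.373), np.float64(0.352)]
scene 0.58 451 [np.float64(0.367), np.float64(0.375), np.float64(0.377)]
scene 0.6 3809 [np.float64(0.366), np.float64(0.365), np.float64(0.365)]
```

```bash
python3 -m handwheel '[{"twist":[0,0,-0.075],"delta_pos":[0.27,-0.08,0],"grip":1},{"twist":[0,0,-0.15],"delta_pos":[0.54,-0.16,0],"grip":1},{"twist":[0,0,-0.225],"delta_pos":[0.75,-0.24,0],"grip":1},{"twist":[0,0,-0.225],"delta_pos":[0.803,-0.252,0],"grip":1},{"twist":[0,0,-0.225],"delta_pos":[0.803,-0.252,0],"grip":1},{"twist":[0,0,-0.225],"delta_pos":[0.803,-0.252,0],"grip":1}]'
```

```text
clock: 9.5
tool_pos: [0.4735, 0.1597, 0.1468]
eef_rot: [[-0.452, 0.892, -0.0], [0.892, 0.452, -0.0], [-0.0, -0.001, -1.0]]
wrist_force: [0.1, 0.3, 0.2]
grip_width: 0.0929
grip_force: 0.0
```

```bash
python3 -m handwheel '[{"twist":[0,0,0],"delta_pos":[0.003,0.001,0.12],"grip":1},{"twist":[0,0,0],"delta_pos":[0.003,0.001,0.24],"grip":1},{"twist":[0,0,0],"delta_pos":[0.003,0.001,0.36],"grip":1},{"twist":[0,0,0],"delta_pos":[0.003,0.001,0.425],"grip":1},{"twist":[0,0,0],"delta_pos":[0.003,0.001,0.425],"grip":0.7},{"twist":[0,0,0],"delta_pos":[0.003,0.001,0.425],"grip":0.55},{"twist":[0,0,0],"delta_pos":[0.003,0.001,0.425],"grip":0.4},{"twist":[0,0,0],"delta_pos":[0.003,0.001,0.425],"grip":0.4},{"twist":[0,0,0],"delta_pos":[0.003,0.001,0.425],"grip":0.4},{"twist":[0,0,0],"delta_pos":[0.003,0.001,0.425],"grip":0.4}]' 35; python3 -c "
from workcell import monitor as m;print(m.get_obs()['moment'])"
```

```text
clock: 10.75
tool_pos: [0.4734, 0.1613, 0.0626]
eef_rot: [[-0.454, 0.891, 0.001], [0.891, 0.454, 0.0], [-0.0, 0.001, -1.0]]
wrist_force: [-0.4, -1.1, 6.4]
grip_width: 0.0586
grip_force: 35.0
[-0.13479953  0.01500529 -0.00285322]
```

```bash
python3 -m handwheel '[{"twist":[0,0,0.025],"delta_pos":[0,0,0],"grip":0.4},{"twist":[0,0,0.05],"delta_pos":[0,0,0],"grip":0.4},{"twist":[0,0,0.075],"delta_pos":[0,0,0],"grip":0.4},{"twist":[0,0,0.075],"delta_pos":[0,0,0],"grip":0.4}]'; python3 -c "
from workcell import monitor as m;import numpy as np;o=m.get_obs();print(o['moment'],np.degrees(np.arctan2(o['eef_rot'][1][1],o['eef_rot'][0][1])))"
```

```text
clock: 11.25
tool_pos: [0.4736, 0.1619, 0.0627]
eef_rot: [[-0.309, 0.951, 0.002], [0.951, 0.309, 0.001], [0.001, 0.002, -1.0]]
wrist_force: [2.3, 4.4, 3.1]
grip_width: 0.0582
grip_force: 34.8
[ 0.82422549 -0.51371334  0.9140285 ] 18.004063905231806
```

A moment of 0.91 N·m means clockwise runs into the hard stop. I'll try the other way.

```bash
python3 -m handwheel '[{"twist":[0,0,-0.03],"delta_pos":[0,0,0],"grip":0.4},{"twist":[0,0,-0.06],"delta_pos":[0,0,0],"grip":0.4},{"twist":[0,0,-0.09],"delta_pos":[0,0,0],"grip":0.4},{"twist":[0,0,-0.12],"delta_pos":[0,0,0],"grip":0.4},{"twist":[0,0,-0.14],"delta_pos":[0,0,0],"grip":0.4},{"twist":[0,0,-0.14],"delta_pos":[0,0,0],"grip":0.4}]'; python3 -c "
from workcell import monitor as m;import numpy as np;o=m.get_obs();print(o['moment'],np.degrees(np.arctan2(o['eef_rot'][1][1],o['eef_rot'][0][1])))"
```

```text
clock: 12.0
tool_pos: [0.4735, 0.1614, 0.0627]
eef_rot: [[-0.571, 0.821, 0.001], [0.821, 0.571, 0.0], [-0.0, 0.001, -1.0]]
wrist_force: [0.3, -0.8, 5.2]
grip_width: 0.0589
grip_force: 34.8
[-0.03503019 -0.14617774  0.0587586 ] 34.83084879509211
```

Counter-clockwise gives: 0.06 N·m at 35°. Now I'll open, rotate back in place to about -25° and regrip, reading the cap angle from its mark.

```bash
python3 -m handwheel '[{"twist":[0,0,0],"delta_pos":[0,0,0],"grip":1},{"twist":[0,0,0],"delta_pos":[0,0,0],"grip":1},{"twist":[0,0,0],"delta_pos":[0,0,0],"grip":1},{"twist":[0,0,0.08],"delta_pos":[0,0,0],"grip":1},{"twist":[0,0,0.16],"delta_pos":[0,0,0],"grip":1},{"twist":[0,0,0.24],"delta_pos":[0,0,0],"grip":1},{"twist":[0,0,0.32],"delta_pos":[0,0,0],"grip":1},{"twist":[0,0,0.40],"delta_pos":[0,0,0],"grip":1},{"twist":[0,0,0.48],"delta_pos":[0,0,0],"grip":1},{"twist":[0,0,0.5],"delta_pos":[0,0,0],"grip":1}]'; python3 - <<'E'
from workcell import cams
import cv2,numpy as np
p,d=cams.capture('scene'); cv2.imwrite('pics/s3.png',p[120:320,220:440,::-1].repeat(3,0).repeat(3,1)[:600])
E
```

```text
clock: 13.25
tool_pos: [0.4731, 0.1612, 0.0619]
eef_rot: [[0.429, 0.903, -0.0], [0.903, -0.429, -0.0], [-0.0, -0.0, -1.0]]
wrist_force: [-0.3, -0.4, 0.4]
grip_width: 0.0931
grip_force: 0.0
```

View pics/s3.png

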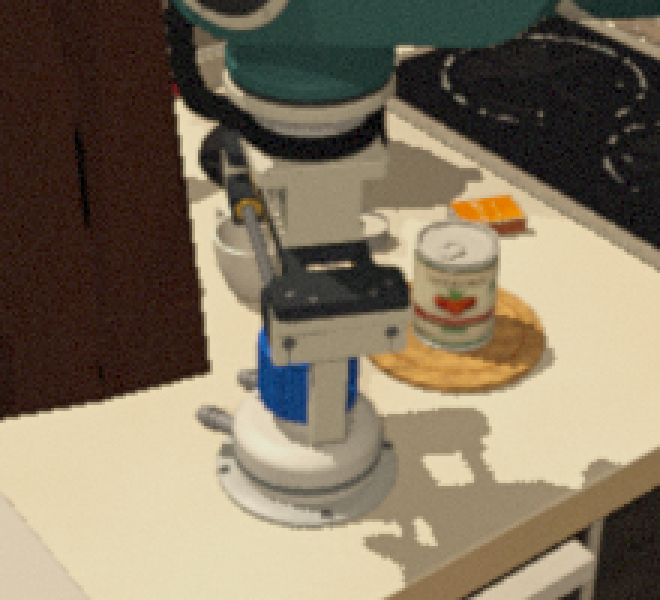

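The open gripper straddles the cap, with the near finger at (325,400). The mark is hidden. The cap is now at about 8–12°, so I'll regrip and turn 46° more.

```bash
python3 -m handwheel '[{"twist":[0,0,0],"delta_pos":[0,0,0],"grip":0.7},{"twist":[0,0,0],"delta_pos":[0,0,0],"grip":0.55},{"twist":[0,0,0],"delta_pos":[0,0,0],"grip":0.4},{"twist":[0,0,0],"delta_pos":[0,0,0],"grip":0.4},{"twist":[0,0,0],"delta_pos":[0,0,0],"grip":0.4},{"twist":[0,0,0],"delta_pos":[0,0,0],"grip":0.4}]' 35 && python3 -m handwheel '[{"twist":[0,0,-0.04],"delta_pos":[0,0,0],"grip":0.4},{"twist":[0,0,-0.09],"delta_pos":[0,0,0],"grip":0.4},{"twist":[0,0,-0.14],"delta_pos":[0,0,0],"grip":0.4},{"twist":[0,0,-0.19],"delta_pos":[0,0,0],"grip":0.4},{"twist":[0,0,-0.24],"delta_pos":[0,0,0],"grip":0.4},{"twist":[0,0,-0.29],"delta_pos":[0,0,0],"grip":0.4},{"twist":[0,0,-0.34],"delta_pos":[0,0,0],"grip":0.4},{"twist":[0,0,-0.383],"delta_pos":[0,0,0],"grip":0.4},{"twist":[0,0,-0.383],"delta_pos":[0,0,0],"grip":0.4}]';  python3 -c "
from workcell import monitor as m;import numpy as np;o=m.get_obs();print(o['moment'],np.degrees(np.arctan2(o['eef_rot'][1][1],o['eef_rot'][0][1])))"
```

```text
clock: 14.05
tool_pos: [0.4732, 0.1612, 0.0621]
eef_rot: [[0.426, 0.905, 0.0], [0.905, -0.426, -0.0], [-0.0, 0.0, -1.0]]
wrist_force: [1.5, -0.3, 0.2]
grip_width: 0.06
grip_force: 35.0
clock: 15.18
tool_pos: [0.4732, 0.1613, 0.0621]
eef_rot: [[-0.354, 0.935, 0.0], [0.935, 0.354, 0.0], [0.0, 0.0, -1.0]]
wrist_force: [1.3, 1.4, -0.7]
grip_width: 0.0596
grip_force: 35.0
[ 0.14284831 -0.39618518  0.01177126] 20.718541843699686
```

Turned freely. A small trial lift comes first, watching the force.

```bash
python3 -m handwheel '[{"twist":[0,0,0],"delta_pos":[0,0,-0.01],"grip":0.4},{"twist":[0,0,0],"delta_pos":[0,0,-0.02],"grip":0.4},{"twist":[0,0,0],"delta_pos":[0,0,-0.025],"grip":0.4},{"twist":[0,0,0],"delta_pos":[0,0,-0.025],"grip":0.4}]'
```

```text
clock: 15.68
tool_pos: [0.4732, 0.1613, 0.0672]
eef_rot: [[-0.354, 0.935, 0.0], [0.935, 0.354, 0.0], [0.0, 0.0, -1.0]]
wrist_force: [1.9, -0.3, -0.1]
grip_width: 0.0597
grip_force: 35.0
```

```bash
python3 -m handwheel '[{"twist":[0,0,0],"delta_pos":[0,0,-0.04],"grip":0.4},{"twist":[0,0,0],"delta_pos":[0,0,-0.1],"grip":0.4},{"twist":[0,0,0],"delta_pos":[0,0,-0.17],"grip":0.4},{"twist":[0,0,0],"delta_pos":[0,0,-0.25],"grip":0.4},{"twist":[0,0,0],"delta_pos":[0,0,-0.33],"grip":0.4},{"twist":[0,0,0],"delta_pos":[0,0,-0.38],"grip":0.4},{"twist":[0,0,0],"delta_pos":[0,0,-0.4],"grip":0.4},{"twist":[0,0,0],"delta_pos":[0,0,-0.4],"grip":0.4},{"twist":[0,0,0],"delta_pos":[0,0,-0.4],"grip":0.4},{"twist":[0,0,0],"delta_pos":[0,0,-0.4],"grip":0.4}]'; python3 - <<'E'
from workcell import cams
import cv2,numpy as np
p,d=cams.capture('scene'); cv2.imwrite('pics/s4.png',p[120:320,220:440,::-1].repeat(3,0).repeat(3,1)[:600])
E
```

```text
clock: 16.92
tool_pos: [0.473, 0.1612, 0.1466]
eef_rot: [[-0.354, 0.935, -0.001], [0.935, 0.354, -0.0], [0.0, -0.001, -1.0]]
wrist_force: [0.4, -0.7, 0.3]
grip_width: 0.0599
grip_force: 35.0
```

View pics/s4.png

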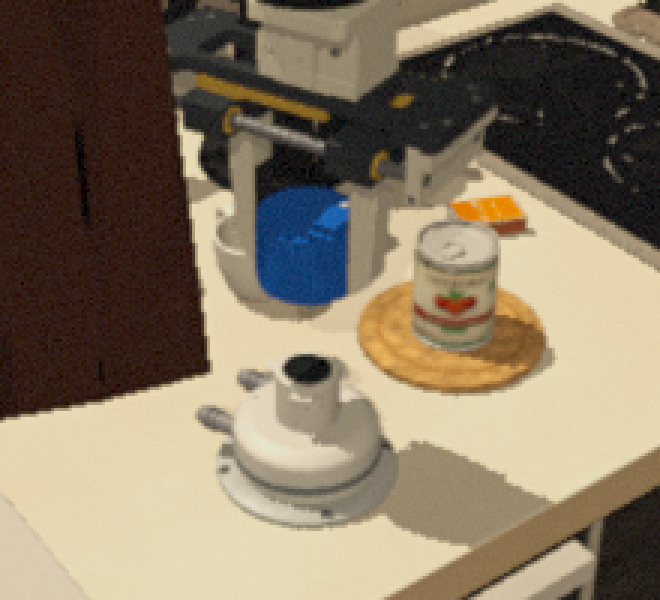

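The cap (300,245) is held level about 8 cm above the bare neck (308,390). The tin stands on the trivet at (455,285) and the cup is in place. Ready to hand in.

```bash
python3 -c "
from workcell import bot,monitor
print(abs(monitor.get_obs()['joint_velocities']).max()); print(bot.finish_job())"
```

```text
0.0015433425597101665
the job is handed in; nothing more can be done
None
```

The job is handed in: the tin stands upright on the trivet, and the cap, which opened counter-clockwise, is held level about 8 cm above the filter, with the clock at about 17 s of the 48 s allowed.

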